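# Find the unlatched cover of the bench service duct and push it open

### The job

The service duct on the lab bench has four covers that look alike; three are latched from inside, and the sockets needed now are under the one that is not. With the fingertips, press lightly on the ribbed strips of the covers, one after another, until you find the cover that gives and rocks on its pin; then push that cover fully open, so that it stands upright by itself, and take the hand away. Only touch and push: do not force or grip any cover, and do not shift or pick up the bottle, the pot or the sample tubes.

Things in the scene. Friction and masses are not known exactly. Their poses are not given: they have to be found in the camera images.
- duct: grey sheet-metal service duct fixed on the bench, 152 mm deep (x, away from the robot), 450 mm long (y, to the robot's left), 70 mm high; origin at the centre of its underside. Four identical aluminium tilting covers lie in a row, flush with its top, centred at y = 150, 50, -50, -150 mm; their pins lie at x = 16 mm, 62 mm above the bench. Socket outlets inside, 44 mm below the top
- cover_a: tilting cover, first from the robot's left: aluminium plate 120 (x) by 90 (y) by 4 mm on a pin along y. Origin on the pin, 8 mm below the plate's top; the plate reaches 76 mm towards the robot (long end, its lip turned down to 4 mm below the pin) and 44 mm away from it (short end, with a black ribbed strip). Short end down = long end up, its edge swinging on an arc; fingers pressed on that edge hardly slide
- hinge_a (a joint): angle of cover_a, rad: 0 shut and level, grows as the ribbed short end goes down and the long end rises; stop at 1.6, just past upright. All covers have stiff hinges that stay at whatever angle they are left. A latched cover gives a little on its sprung catch, under 0.08 rad (2 mm at the strip); an unlatched one turns with about 4 N on the ribbed strip, or 1 to 2.5 N against the raised long end
- press_a (a point): middle of the ribbed strip on top of cover_a, 24 mm from the pin on the side away from the robot; moves with the cover, its axes are the cover's
- edge_a (a point): middle of the top edge of the long end of cover_a, 76 mm from the pin on the robot's side; moves with the cover, its axes are the cover's
- cover_b: tilting cover, second from the left: aluminium plate 120 (x) by 90 (y) by 4 mm on a pin along y. Origin on the pin, 8 mm below the plate's top; the plate reaches 76 mm towards the robot (long end, its lip turned down to 4 mm below the pin) and 44 mm away from it (short end, with a black ribbed strip). Short end down = long end up, its edge swinging on an arc; fingers pressed on that edge hardly slide
- hinge_b (a joint): angle of cover_b, rad: 0 shut and level, grows as the ribbed short end goes down and the long end rises; stop at 1.6, just past upright. All covers have stiff hinges that stay at whatever angle they are left. A latched cover gives a little on its sprung catch, under 0.08 rad (2 mm at the strip); an unlatched one turns with about 4 N on the ribbed strip, or 1 to 2.5 N against the raised long end
- press_b (a point): middle of the ribbed strip on top of cover_b, 24 mm from the pin on the side away from the robot; moves with the cover, its axes are the cover's
- edge_b (a point): middle of the top edge of the long end of cover_b, 76 mm from the pin on the robot's side; moves with the cover, its axes are the cover's
- cover_c: tilting cover, third from the left: aluminium plate 120 (x) by 90 (y) by 4 mm on a pin along y. Origin on the pin, 8 mm below the plate's top; the plate reaches 76 mm towards the robot (long end, its lip turned down to 4 mm below the pin) and 44 mm away from it (short end, with a black ribbed strip). Short end down = long end up, its edge swinging on an arc; fingers pressed on that edge hardly slide
- hinge_c (a joint): angle of cover_c, rad: 0 shut and level, grows as the ribbed short end goes down and the long end rises; stop at 1.6, just past upright. All covers have stiff hinges that stay at whatever angle they are left. A latched cover gives a little on its sprung catch, under 0.08 rad (2 mm at the strip); an unlatched one turns with about 4 N on the ribbed strip, or 1 to 2.5 N against the raised long end
- press_c (a point): middle of the ribbed strip on top of cover_c, 24 mm from the pin on the side away from the robot; moves with the cover, its axes are the cover's
- edge_c (a point): middle of the top edge of the long end of cover_c, 76 mm from the pin on the robot's side; moves with the cover, its axes are the cover's
- cover_d: tilting cover, fourth from the left, the rightmost: aluminium plate 120 (x) by 90 (y) by 4 mm on a pin along y. Origin on the pin, 8 mm below the plate's top; the plate reaches 76 mm towards the robot (long end, its lip turned down to 4 mm below the pin) and 44 mm away from it (short end, with a black ribbed strip). Short end down = long end up, its edge swinging on an arc; fingers pressed on that edge hardly slide
- hinge_d (a joint): angle of cover_d, rad: 0 shut and level, grows as the ribbed short end goes down and the long end rises; stop at 1.6, just past upright. All covers have stiff hinges that stay at whatever angle they are left. A latched cover gives a little on its sprung catch, under 0.08 rad (2 mm at the strip); an unlatched one turns with about 4 N on the ribbed strip, or 1 to 2.5 N against the raised long end
- press_d (a point): middle of the ribbed strip on top of cover_d, 24 mm from the pin on the side away from the robot; moves with the cover, its axes are the cover's
- edge_d (a point): middle of the top edge of the long end of cover_d, 76 mm from the pin on the robot's side; moves with the cover, its axes are the cover's
- bottle_mid (a point): middle (62 mm up) of a capped reagent bottle, 60 mm across, 125 mm tall, standing loose on the bench beyond the duct's right end: leave alone
- pot_mid (a point): middle (28 mm up) of a lidded specimen pot, 46 mm across, 56 mm tall, standing loose on the bench close in front of the duct, on the robot's side: leave alone
- tube_a_mid (a point): middle (39 mm up) of a loose capped sample tube, 16 mm across its cap, 78 mm tall, standing in the rack: leave alone
- tube_b_mid (a point): middle (39 mm up) of a loose capped sample tube, 16 mm across its cap, 78 mm tall, standing in the rack: leave alone
- tube_c_mid (a point): middle (39 mm up) of a loose capped sample tube, 16 mm across its cap, 78 mm tall, standing in the rack: leave alone
- rack: white tube rack 60 x 110 x 45 mm, fixed on the bench beyond the duct's left end; origin at the centre of its underside; tube caps stand up to 85 mm above the bench
Not all that is in view belongs to the job. Leave any purple look-alike of the part that bears bottle_mid alone.

How it is judged:
By the outcome, as a careful person would: the job done as asked, in the order asked, and still so for the second after the job is handed in, with the robot touching nothing.
It also fails if it takes over 58 s, if anything falls off the work surface, if the arm or the gripper's body presses on something with over 40 N, if the wrist force passes 120 N, or if a joint passes its speed limit or range.

### The arm

A 7-joint arm with a two-finger parallel gripper is mounted at the origin on the work surface. World frame = base frame: x ahead of the robot, y to its left, z up, the work surface at z = 0. Lengths are in mm, angles in rad, forces in N, time in s.
With the tool pointing down it reaches from about 425 to 825 mm from the base axis. Payload 3.6 kg.
Tool frame: the origin (TCP) lies on the centre line of the jaws, within the pads' length; the fingertips stand 14 mm ahead of it and the grasp point (between the pads) lies 5 mm behind it; z points along the fingers, y is the direction in which the jaws open and shut (so a half turn about z gives the same grasp; the last joint's range is limited). The gripper opens to 85 mm and grips with 20 to 120 N. Pads are 22 mm wide; open, the fingers measure 114 mm over their backs; the gripper's body (76 mm by 85 mm) begins 54 mm behind the grasp point. The pads swing forward as they close: fully open they stand 13 mm farther back than shut.
Start: joints at [1.125, 0.615, -0.013, 1.423, 0.008, 1.103, -0.04], TCP at [264.339, -593.792, 245.297] pointing down, gripper open.
Joint ranges: [-3.12, 3.12], [-0.3, 2.06], [-1.34, 1.32], [0.26, 2.42], [-1.36, 4.5], [0.01, 1.98], [-2.84, 2.84]. Speed limits (rad/s): [2.79, 2.79, 3.14, 3.14, 3.14, 3.14, 3.14].

### API

Orientations are given as a unit quaternion [w, x, y, z].
In Python, from plant import monitor, capture, camera_model, finish_job gives the robot as it stands.
- The arm moves only by the tool arm_command, never from a script. Its argument "increments" is a list of rows, each an object with "rotation": the turn, a rotation vector about the tool's x, y, z in rad, a list of three; "linear": the shift along the tool's x, y, z in cm, a list of three; "jaw": the opening, from 0 (shut) to 1 (fully open). A call has exactly 10 rows; each row shifts and turns the commanded pose from where the row before left it, along the tool's axes as they then stand; what a row does not reach is not made up. A row lasts 1/10 s, in which the tool goes at most 50 mm and 8.59 degrees, less where a joint would pass 70% of its speed; a pose out of reach is approached as far as the arm can. A call with a gripper value outside its range is refused whole. The fingers move at their own pace and stop on an object; "force" is the grip in N (left out, the last holds). Time passes only in rows, so rows that do not move let the fingers close, or fill a call up. It gives the time, the measured TCP pose, the force and the opening at its end, in the units of the state.
- monitor.sense(): the state, without advancing time (a new reading comes with each control period).
- capture(name): name is "side" or "top"; returns the picture (400x640x3 uint8, blue, green, red); there is no depth.
- camera_model(name): a dict with "fovy" (degrees; the focal length in pixels is half the picture's height over the tangent of half this angle, whatever the lens; pixels are square), "cx", "cy" (the principal point, pixels), "distortion" ([k1, k2, p1, p2, k3] as OpenCV has them; the pictures are not rectified), "eye" and "attitude" of the camera in the world. Camera axes: x right, y down, z forward; pixel columns grow to the right and rows downward; lengths in mm; the calibration is good to about 2 mm. A picture is of the moment at which its call begins. camera_model takes no time and is no camera call.
- finish_job(): hands the job in, once; it reports no verdict.
The state is a dict: "clock": time; "joint_positions": joint angles; "joint_velocities": joint speeds; "effort": joint torques, N m; "tool_pos": TCP position; "orientation": TCP orientation; "contact_force": force on the tool from outside, world axes, zero at the start; "ft_torque": the same for the moment, N m; "opening": finger opening in mm.
Only numpy, scipy, OpenCV 4.12 (cv2) and the standard library are available. Lean on these libraries where they do the work, as an engineer would, in place of code of your own. Each camera call takes 0.05 s, during which the arm holds its last target.

## Working session

There is one attempt and no reset: what is moved stays moved. The work goes in short steps, Python scripts to look and compute and a tool call to move; the robot and the scene stay as the last step left them, time stands still between calls to the robot, and variables do not carry over. Pictures are saved under pics/ and viewed, and the job is handed in when it is done.

Besides the shell and the picture viewer there is one more tool, called after ">>>" in YAML: its name, and indented under it one key for each argument. arm_command: Moves the arm, as the interface text tells. Its arguments: {"type":"object","properties":{"increments":{"type":"array","items":{"type":"object","properties":{"rotation":{"type":"array","items":{"type":"number"}},"linear":{"type":"array","items":{"type":"number"}},"jaw":{"type":"number"}}}},"force":{"type":"number"}},"required":["increments"]}

```bash
mkdir -p pics; ls
python3 - <<'E'
from plant import monitor, capture, camera_model
import cv2
for n in ("side","top"):
    cv2.imwrite(f"pics/{n}0.png",capture(n)); print(n,camera_model(n))
print(monitor.sense())
E
```

```text
pics
side {'fovy': 46.915090706280864, 'cx': 325.92945430051253, 'cy': 197.5893722582339, 'distortion': array([0.04038022, 0.        , 0.        , 0.        , 0.        ]), 'eye': array([ 276.36549482, 1015.96559888,  680.41203899]), 'attitude': array([ 0.06915423, -0.10580102,  0.86037388, -0.49374146])}
top {'fovy': 47.80521845835169, 'cx': 319.48903537906, 'cy': 197.02489874812468, 'distortion': array([-0.0617167,  0.       ,  0.       ,  0.       ,  0.       ]), 'eye': array([ 360.13278134,   38.03680165, 1385.90561558]), 'attitude': array([-0.0436177 ,  0.71269532, -0.69785153,  0.05626838])}
{'clock': 0.1, 'joint_positions': array([ 1.12549014,  0.61585524, -0.01261368,  1.42474823,  0.00809363,
        1.1034074 , -0.04040313]), 'joint_velocities': array([-0.00060999, -0.00146206, -0.00153057, -0.0054662 ,  0.00075294,
        0.00051101,  0.00050753]), 'effort': array([ 8.70214808e-04, -4.70386255e+01,  2.59956680e-01, -1.71572882e+01,
        1.00525876e-02,  5.85268528e-03, -1.37993902e-05]), 'tool_pos': array([ 264.07800144, -593.21551243,  244.22953437]), 'orientation': array([-1.15543991e-03,  9.78148537e-01,  2.07903914e-01, -2.59045274e-04]), 'contact_force': array([ 0.10392854,  0.19138646, -0.86727243]), 'ft_torque': array([-0.00415797,  0.05205467,  0.05013495]), 'opening': 85.48788801419145}
```

View pics/side0.png

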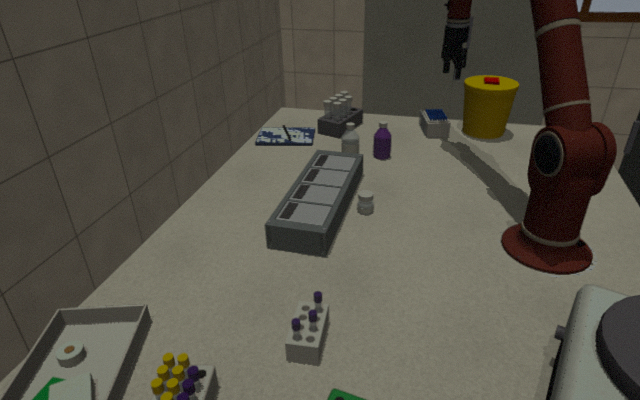

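View pics/top0.png

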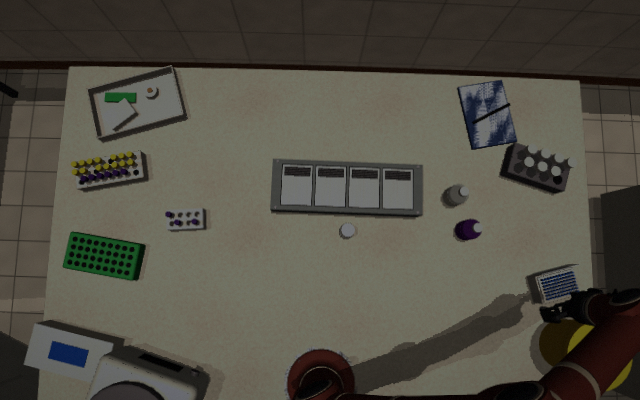

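The side view shows the duct running from about (300,230) to (340,155), with the pot at (366,203). In the top view the duct spans (272,158) to (422,215), with the dark strips at row ~172. The pot is at (347,230), the bottle at (457,194) and the rack at (186,218).

```bash
cat > h.py <<'E'
import numpy as np, cv2
from scipy.spatial.transform import Rotation as R
from plant import monitor, capture, camera_model
def K(n):
    m=camera_model(n); f=200/np.tan(np.radians(m['fovy']/2))
    return np.array([[f,0,m['cx']],[0,f,m['cy']],[0,0,1]]),m['distortion'],m['eye'],R.from_quat(np.roll(m['attitude'],-1)).as_matrix()
def ray(n,px,z):
    k,d,e,A=K(n); px=np.asarray(px,float).reshape(-1,1,2)
    u=cv2.undistortPoints(px,k,d).reshape(-1,2)
    r=np.c_[u,np.ones(len(u))]@A.T
    return e+r*((z-e[2])/r[:,2])[:,None]
def proj(n,P):
    k,d,e,A=K(n)
    return cv2.projectPoints(np.asarray(P,float).reshape(-1,3),cv2.Rodrigues(A.T)[0],-A.T@e,k,d)[0].reshape(-1,2)
def st():
    s=monitor.sense(); print(round(s['clock'],2),'tcp',s['tool_pos'].round(1),'q',s['orientation'].round(3),'F',s['contact_force'].round(1),'op',round(s['opening'],1),'j',s['joint_positions'].round(2))
    print(' tool axes rows x,y,z:',R.from_quat(np.roll(s['orientation'],-1)).as_matrix().T.round(3).tolist())
E
python3 - <<'E'
from h import *
im=cv2.imread('pics/top0.png'); 
sub=im[150:225,260:435]; cv2.imwrite('pics/topz.png',cv2.resize(sub,None,fx=4.5,fy=4.5,interpolation=cv2.INTER_CUBIC))
im2=cv2.imread('pics/side0.png');cv2.imwrite('pics/sidez.png',cv2.resize(im2[140:260,260:400],None,fx=4.5,fy=4.5,interpolation=cv2.INTER_CUBIC))
g=cv2.cvtColor(im,cv2.COLOR_BGR2GRAY)
for y in (165,172,180,195,210): print(y,g[y,265:430].tolist())
print(g[150:225,298].tolist())
E
```

```text
165 [112, 112, 113, 113, 112, 111, 113, 91, 68, 64, 68, 67, 66, 66, 66, 68, 66, 23, 115, 113, 115, 115, 114, 115, 114, 100, 101, 101, 98, 97, 97, 96, 84, 87, 86, 83, 77, 78, 75, 77, 76, 78, 74, 73, 79, 78, 78, 59, 51, 66, 53, 46, 64, 63, 60, 62, 63, 52, 49, 51, 52, 41, 40, 49, 49, 46, 49, 46, 46, 52, 50, 52, 49, 51, 52, 48, 52, 55, 55, 54, 54, 58, 66, 65, 59, 58, 59, 57, 64, 62, 63, 63, 63, 64, 63, 65, 63, 64, 64, 64, 63, 65, 64, 63, 63, 64, 65, 65, 64, 64, 66, 65, 65, 63, 64, 64, 65, 65, 64, 64, 65, 64, 62, 64, 63, 64, 64, 66, 63, 66, 64, 65, 64, 65, 63, 65, 64, 64, 63, 64, 62, 63, 62, 61, 61, 62, 62, 63, 59, 62, 62, 62, 69, 73, 66, 61, 62, 77, 103, 113, 113, 110, 107, 109, 110]
172 [113, 114, 114, 113, 111, 112, 111, 69, 66, 66, 66, 66, 68, 65, 67, 67, 51, 80, 114, 57, 24, 23, 22, 27, 26, 27, 29, 28, 30, 27, 30, 34, 33, 32, 31, 33, 32, 39, 39, 30, 29, 30, 38, 38, 34, 85, 116, 59, 66, 66, 46, 117, 115, 24, 35, 24, 27, 25, 26, 27, 28, 19, 22, 25, 27, 26, 25, 26, 31, 32, 31, 31, 33, 37, 34, 33, 32, 33, 34, 115, 113, 24, 64, 64, 35, 114, 113, 26, 35, 36, 29, 36, 36, 34, 32, 32, 32, 26,
[... 2179 characters left out ...]
7, 66, 66, 67, 66, 65, 67, 65, 65, 63, 65, 63, 67, 66, 66, 64, 66, 66, 67, 66, 66, 67, 66, 65, 64, 64, 66, 65, 65, 65, 66, 66, 66, 66, 64, 66, 65, 67, 64, 64, 64, 66, 65, 66, 65, 66, 64, 66, 67, 63, 66, 65, 66, 66, 65, 66, 68, 65, 66, 65, 59, 62, 61, 59, 58, 57, 54, 50, 53, 54, 58, 63, 62, 62, 65, 65, 64, 62, 62, 75, 99, 105, 106, 110, 112, 111, 109]
[112, 111, 110, 111, 113, 113, 115, 113, 114, 93, 64, 65, 62, 57, 51, 87, 101, 68, 32, 20, 32, 25, 32, 34, 26, 41, 84, 116, 114, 115, 114, 115, 115, 115, 114, 116, 115, 114, 114, 115, 114, 114, 114, 114, 116, 114, 116, 116, 114, 115, 114, 117, 116, 115, 87, 52, 65, 65, 67, 60, 37, 17, 35, 57, 91, 112, 111, 111, 111, 110, 108, 111, 109, 111, 113]
```

View pics/topz.png

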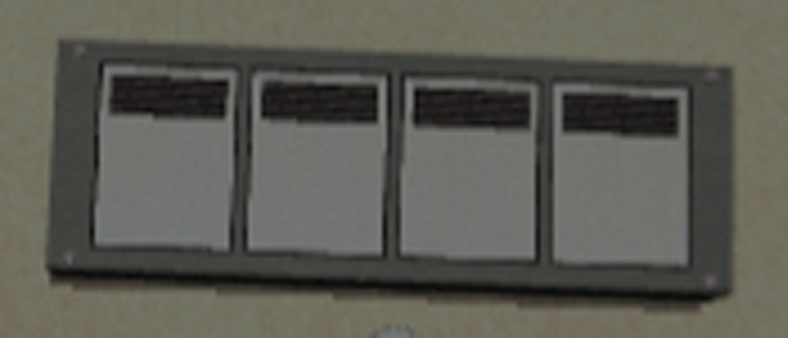

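View pics/sidez.png

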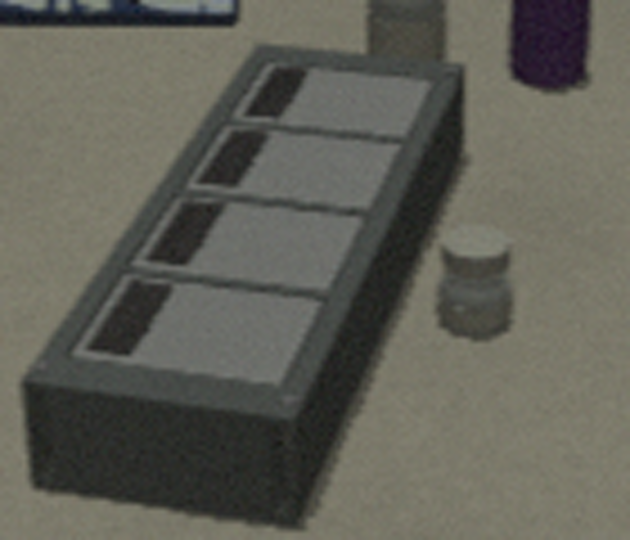

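The zooms show four level covers, with strips at the far end (rows ~171-175). The pot stands near cover c. Next I'll segment the covers and the top frame.

```bash
cat > loc.py <<'E'
from h import *
def quads(n,img,box):
    x0,y0,x1,y1=box; g=cv2.cvtColor(img,cv2.COLOR_BGR2GRAY)[y0:y1,x0:x1]
    return g
im=cv2.imread('pics/top0.png'); x0,y0=260,150
g=cv2.resize(cv2.cvtColor(im,cv2.COLOR_BGR2GRAY)[150:225,260:435],None,fx=4,fy=4,interpolation=cv2.INTER_CUBIC)
inner=np.zeros_like(g); 
def up(p): return (np.asarray(p,float)+.5)/4-.5+[x0,y0]
# strips: dark blobs
m=(g<52).astype(np.uint8); m=cv2.morphologyEx(m,cv2.MORPH_OPEN,np.ones((17,17)))
C=[]
n,l,s,c=cv2.connectedComponentsWithStats(m)
for i in range(1,n): 
    if 400<s[i][4]<6000: print('strip',s[i][4],up(c[i]).round(1)); C.append(up(c[i]))
C=np.array(sorted(C,key=lambda p:p[0])); W=ray('top',C,70); print(W.round(1))
# bright plates
m=(g>82).astype(np.uint8); 
P=[]
cs,_=cv2.findContours(m,cv2.RETR_EXTERNAL,cv2.CHAIN_APPROX_NONE)
for k in cs:
    r=cv2.boundingRect(k)
    if 8000<r[2]*r[3]<40000:
        w=ray('top',up(k.reshape(-1,2)),70)[:,:2].astype(np.float32)
        (c,sz,a)=cv2.minAreaRect(w); print('plate',np.round(c,1),np.round(sz,1),round(a,2))
# objects
E
python3 loc.py
```

```text
strip 3161 [296.9 171. ]
strip 3110 [330.7 172.4]
strip 3109 [364.3 173.6]
strip 3227 [397.4 175. ]
[[ 624.2   84.8   70. ]
 [ 622.4  -15.5   70. ]
 [ 621.  -115.6   70. ]
 [ 619.2 -214.6   70. ]]
```

Run:
```python
from h import *
print('plate col298 front/back',ray('top',[[298,204.2],[298,164.7]],70).round(1).tolist())
print('rows195 edges a', ray('top',[[280.6,195],[311,195]],70).round(1).tolist())
p=lambda sx,sy:[sx/4.5+260-.5+.1,sy/4.5+140-.5+.1]
# side strip centres in zoom
print('side strips',ray('side',[p(128,317),p(185,233),p(230,157),p(275,93)],70).round(1).tolist())
print('frame corners side near-left,near-right,far', ray('side',[p(25,382),p(296,415),p(463,68),p(260,46)],70).round(1).tolist())
q=lambda sx,sy:[sx/4.5+260-.4,sy/4.5+150-.4]
print('frame corners top',ray('top',[q(60,41),q(733,68),q(727,287),q(48,268)],70).round(1).tolist())
print('pot top',ray('top',[[347,230]],56), ray('side',[[366,193.5]],56))
print('bottle', ray('top',[[461,190]],125), ray('side',[p(405,0)],100))
print('tubes', ray('top',[[170,214],[180,214],[193,222],[187,218]],80).round(0).tolist())
```

```text
plate col298 front/back [[525.0, 79.0, 70.0], [643.4, 82.1, 70.0]]
rows195 edges a [[551.1, 130.9, 70.0], [553.1, 41.4, 70.0]]
side strips [[625.1, 84.5, 70.0], [622.3, -14.4, 70.0], [623.6, -115.9, 70.0], [620.0, -213.8, 70.0]]
frame corners side near-left,near-right,far [[657.6, 159.7, 70.0], [509.1, 156.6, 70.0], [503.0, -281.3, 70.0], [650.5, -286.0, 70.0]]
frame corners top [[659.8, 157.2, 70.0], [652.5, -290.8, 70.0], [505.6, -284.9, 70.0], [508.5, 159.8, 70.0]]
pot top [[453.2085797  -67.07964588  56.        ]] [[452.88053407 -67.01175984  56.        ]]
bottle [[ 569.25578707 -387.70432604  125.        ]] [[ 552.78120503 -320.46887168  100.        ]]
tubes [[487.0, 450.0, 80.0], [487.0, 421.0, 80.0], [465.0, 382.0, 80.0], [476.0, 400.0, 80.0]]
```

>>> arm_command:
  increments:
    - {"rotation": [0,0,0.145],"linear": [0,0,0],"jaw": 0}
    - {"rotation": [0,0,0.145],"linear": [0,0,0],"jaw": 0}
    - {"rotation": [0,0,0.145],"linear": [0,0,0],"jaw": 0}
    - {"linear": [2,-2,0],"jaw": 0}
    - {"linear": [3,-3.3,0],"jaw": 0}
    - {"linear": [3,-3.3,0],"jaw": 0}
    - {"linear": [3,-3.3,0],"jaw": 0}
    - {"linear": [3,-3.3,0],"jaw": 0}
    - {"linear": [3,-3.3,0],"jaw": 0}
    - {"linear": [3,-3.3,0],"jaw": 0}

```text
$.increments[3]: bad value
```

```bash
python3 -c "
from h import *; st()"
```

```text
0.1 tcp [ 264.1 -593.2  244.2] q [-0.001  0.978  0.208 -0.   ] F [ 0.1  0.2 -0.9] op 85.5 j [ 1.13  0.62 -0.01  1.42  0.01  1.1  -0.04]
 tool axes rows x,y,z: [[0.914, 0.407, -0.0], [0.407, -0.914, -0.002], [-0.001, 0.002, -1.0]]
```

Rotation has to be given in every row.

>>> arm_command:
  increments:
    - {"rotation": [0,0,0.145],"linear": [0,0,0],"jaw": 0}
    - {"rotation": [0,0,0.145],"linear": [0,0,0],"jaw": 0}
    - {"rotation": [0,0,0.145],"linear": [0,0,0],"jaw": 0}
    - {"rotation": [0,0,0],"linear": [2,-2,0],"jaw": 0}
    - {"rotation": [0,0,0],"linear": [3,-3.3,0],"jaw": 0}
    - {"rotation": [0,0,0],"linear": [3,-3.3,0],"jaw": 0}
    - {"rotation": [0,0,0],"linear": [3,-3.3,0],"jaw": 0}
    - {"rotation": [0,0,0],"linear": [3,-3.3,0],"jaw": 0}
    - {"rotation": [0,0,0],"linear": [3,-3.3,0],"jaw": 0}
    - {"rotation": [0,0,0],"linear": [3,-3.3,0],"jaw": 0}

```text
clock: 1.1
tool_pos: [468.7, -377.4, 244.9]
orientation: [-0.0, 1.0, -0.008, -0.0]
contact_force: [0.5, -0.4, 0.6]
opening: -0.3
```

```bash
python3 -c "
from h import *; st()"
```

```text
1.1 tcp [ 468.7 -377.4  244.9] q [-0.     1.    -0.008 -0.   ] F [ 0.5 -0.4  0.6] op -0.3 j [ 0.59  0.54  0.09  1.57 -0.05  1.03 -0.9 ]
 tool axes rows x,y,z: [[1.0, -0.016, -0.001], [-0.016, -1.0, -0.001], [-0.001, 0.001, -1.0]]
```

>>> arm_command:
  increments:
    - {"rotation": [0,0,0],"linear": [2.5,-2.6,0],"jaw": 0}
    - {"rotation": [0,0,0],"linear": [2.5,-2.6,0],"jaw": 0}
    - {"rotation": [0,0,0],"linear": [2.5,-2.6,0],"jaw": 0}
    - {"rotation": [0,0,0],"linear": [2.5,-2.6,1.5],"jaw": 0}
    - {"rotation": [0,0,0],"linear": [2.5,-2.6,2],"jaw": 0}
    - {"rotation": [0,0,0],"linear": [2,-2,2.5],"jaw": 0}
    - {"rotation": [0,0,0],"linear": [0,0,2.5],"jaw": 0}
    - {"rotation": [0,0,0],"linear": [0,0,2.5],"jaw": 0}
    - {"rotation": [0,0,0],"linear": [0,0,1],"jaw": 0}
    - {"rotation": [0,0,0],"linear": [0,0,0],"jaw": 0}

```text
clock: 2.1
tool_pos: [613.9, -231.1, 123.3]
orientation: [-0.001, 1.0, -0.008, -0.002]
contact_force: [0.6, 0.8, 0.4]
opening: -0.0
```

Run:
```python
from h import *; st()
for n in ("side","top"):
    im=capture(n); s=monitor.sense()['tool_pos']
    c=proj(n,s)[0].astype(int); print(n,c,proj(n,s-[0,0,14]))
    x,y=max(c[0]-70,0),max(c[1]-50,0); cv2.imwrite(f'pics/{n}1.png',cv2.resize(im[y:y+100,x:x+140],None,fx=5,fy=5,interpolation=cv2.INTER_CUBIC)); print(x,y)
```

```text
2.1 tcp [ 613.9 -231.1  123.3] q [-0.001  1.    -0.008 -0.002] F [0.6 0.8 0.4] op -0.0 j [ 0.29  0.75  0.07  1.53 -0.07  0.86 -1.21]
 tool axes rows x,y,z: [[1.0, -0.017, -0.004], [-0.017, -1.0, -0.001], [-0.004, 0.001, -1.0]]
side [323 141] [[323.57163545 145.73312929]]
253 91
top [407 172] [[406.08578125 173.58167272]]
337 122
```

View pics/side1.png

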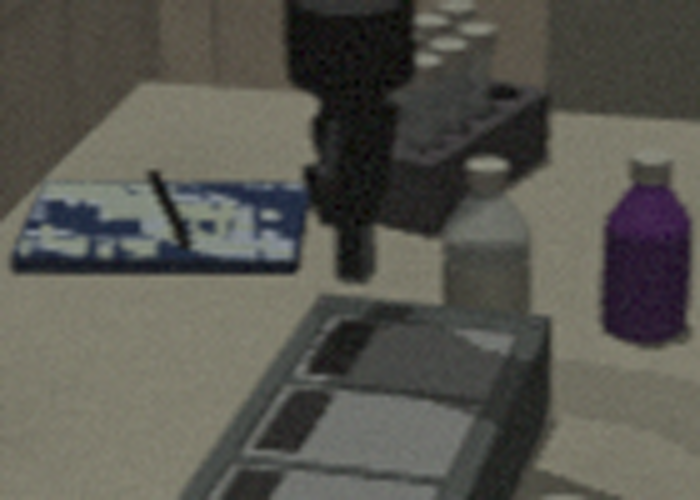

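View pics/top1.png

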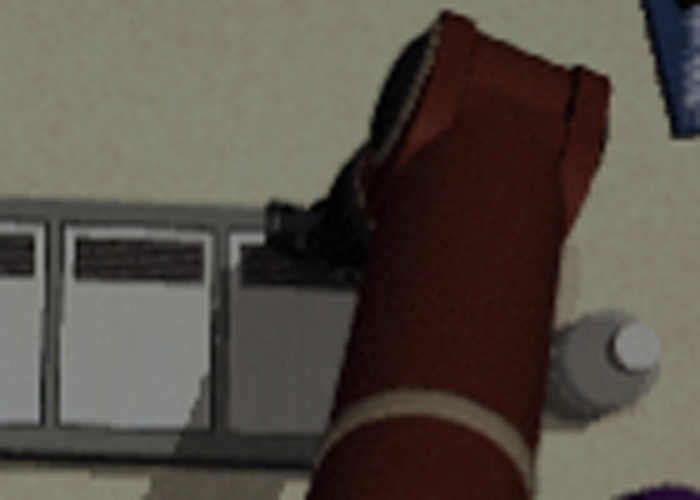

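The tip shows in the side view at about (324,147), as projected, just above cover d. I'll lower it to just above the strip.

>>> arm_command:
  increments:
    - {"rotation": [0,0,0],"linear": [0.4,-0.8,1],"jaw": 0}
    - {"rotation": [0,0,0],"linear": [0.4,-0.9,1],"jaw": 0}
    - {"rotation": [0,0,0],"linear": [0,0,0.8],"jaw": 0}
    - {"rotation": [0,0,0],"linear": [0,0,0.3],"jaw": 0}
    - {"rotation": [0,0,0],"linear": [0,0,0.2],"jaw": 0}
    - {"rotation": [0,0,0],"linear": [0,0,0.1],"jaw": 0}
    - {"rotation": [0,0,0],"linear": [0,0,0.1],"jaw": 0}
    - {"rotation": [0,0,0],"linear": [0,0,0.1],"jaw": 0}
    - {"rotation": [0,0,0],"linear": [0,0,0],"jaw": 0}
    - {"rotation": [0,0,0],"linear": [0,0,0],"jaw": 0}

```text
clock: 3.2
tool_pos: [623.6, -214.6, 89.5]
orientation: [0.0, 1.0, -0.008, 0.0]
contact_force: [-0.8, -0.5, -0.2]
opening: -0.1
```

```bash
python3 -c "
from h import *; st()"
```

```text
3.2 tcp [ 623.6 -214.6   89.5] q [ 0.     1.    -0.008  0.   ] F [-0.8 -0.5 -0.2] op -0.1 j [ 0.26  0.8   0.07  1.55 -0.07  0.8  -1.23]
 tool axes rows x,y,z: [[1.0, -0.016, 0.0], [-0.016, -1.0, 0.0], [0.0, -0.0, -1.0]]
```

>>> arm_command:
  increments:
    - {"rotation": [0,0,0],"linear": [0,0,0.2],"jaw": 0}
    - {"rotation": [0,0,0],"linear": [0,0,0.2],"jaw": 0}
    - {"rotation": [0,0,0],"linear": [0,0,0.1],"jaw": 0}
    - {"rotation": [0,0,0],"linear": [0,0,0.1],"jaw": 0}
    - {"rotation": [0,0,0],"linear": [0,0,0.05],"jaw": 0}
    - {"rotation": [0,0,0],"linear": [0,0,0.05],"jaw": 0}
    - {"rotation": [0,0,0],"linear": [0,0,0.05],"jaw": 0}
    - {"rotation": [0,0,0],"linear": [0,0,0],"jaw": 0}
    - {"rotation": [0,0,0],"linear": [0,0,0],"jaw": 0}
    - {"rotation": [0,0,0],"linear": [0,0,0],"jaw": 0}

```text
clock: 4.2
tool_pos: [623.5, -214.5, 83.7]
orientation: [-0.0, 1.0, -0.008, 0.0]
contact_force: [-2.2, 0.8, 8.7]
opening: 0.2
```

```bash
python3 -c "
from h import *; st()"
```

```text
4.2 tcp [ 623.5 -214.5   83.7] q [-0.     1.    -0.008  0.   ] F [-2.2  0.8  8.7] op 0.2 j [ 0.26  0.8   0.07  1.55 -0.07  0.79 -1.23]
 tool axes rows x,y,z: [[1.0, -0.016, 0.0], [-0.016, -1.0, -0.0], [0.0, 0.0, -1.0]]
```

>>> arm_command:
  increments:
    - {"rotation": [0,0,0],"linear": [0,0,0.05],"jaw": 0}
    - {"rotation": [0,0,0],"linear": [0,0,0.05],"jaw": 0}
    - {"rotation": [0,0,0],"linear": [0,0,0],"jaw": 0}
    - {"rotation": [0,0,0],"linear": [0,0,0],"jaw": 0}
    - {"rotation": [0,0,0],"linear": [0,0,0],"jaw": 0}
    - {"rotation": [0,0,0],"linear": [0,0,0],"jaw": 0}
    - {"rotation": [0,0,0],"linear": [0,0,0],"jaw": 0}
    - {"rotation": [0,0,0],"linear": [0,0,0],"jaw": 0}
    - {"rotation": [0,0,0],"linear": [0,0,0],"jaw": 0}
    - {"rotation": [0,0,0],"linear": [0,0,0],"jaw": 0}

```text
clock: 5.2
tool_pos: [623.6, -214.5, 83.4]
orientation: [-0.0, 1.0, -0.008, 0.0]
contact_force: [-4.5, 1.8, 12.0]
opening: 0.5
```

```bash
python3 -c "
from h import *; st()"
```

```text
5.2 tcp [ 623.6 -214.5   83.4] q [-0.     1.    -0.008  0.   ] F [-4.5  1.8 12. ] op 0.5 j [ 0.26  0.8   0.07  1.55 -0.07  0.79 -1.23]
 tool axes rows x,y,z: [[1.0, -0.016, 0.001], [-0.016, -1.0, -0.0], [0.001, 0.0, -1.0]]
```

d is latched: 12 N and only 0.3 mm more travel. On to c.

>>> arm_command:
  increments:
    - {"rotation": [0,0,0],"linear": [0,0,-0.5],"jaw": 0}
    - {"rotation": [0,0,0],"linear": [0,0,-1.4],"jaw": 0}
    - {"rotation": [0,0,0],"linear": [0,-2.5,0],"jaw": 0}
    - {"rotation": [0,0,0],"linear": [-0.1,-2.5,0],"jaw": 0}
    - {"rotation": [0,0,0],"linear": [-0.1,-2.5,0],"jaw": 0}
    - {"rotation": [0,0,0],"linear": [0,-2.5,0],"jaw": 0}
    - {"rotation": [0,0,0],"linear": [0,0,0.5],"jaw": 0}
    - {"rotation": [0,0,0],"linear": [0,0,0.5],"jaw": 0}
    - {"rotation": [0,0,0],"linear": [0,0,0.3],"jaw": 0}
    - {"rotation": [0,0,0],"linear": [0,0,0],"jaw": 0}

```text
clock: 6.2
tool_pos: [622.5, -116.5, 86.2]
orientation: [0.001, 1.0, -0.009, -0.001]
contact_force: [0.2, 0.4, 0.1]
opening: -0.1
```

>>> arm_command:
  increments:
    - {"rotation": [0,0,0],"linear": [0,0,0.1],"jaw": 0}
    - {"rotation": [0,0,0],"linear": [0,0,0.1],"jaw": 0}
    - {"rotation": [0,0,0],"linear": [0,0,0.1],"jaw": 0}
    - {"rotation": [0,0,0],"linear": [0,0,0.1],"jaw": 0}
    - {"rotation": [0,0,0],"linear": [0,0,0.1],"jaw": 0}
    - {"rotation": [0,0,0],"linear": [0,0,0.05],"jaw": 0}
    - {"rotation": [0,0,0],"linear": [0,0,0],"jaw": 0}
    - {"rotation": [0,0,0],"linear": [0,0,0],"jaw": 0}
    - {"rotation": [0,0,0],"linear": [0,0,0],"jaw": 0}
    - {"rotation": [0,0,0],"linear": [0,0,0],"jaw": 0}

```text
clock: 7.2
tool_pos: [623.9, -115.0, 81.7]
orientation: [0.0, 1.0, -0.008, 0.001]
contact_force: [1.1, -0.8, 5.4]
opening: -0.1
```

```bash
python3 -c "
from h import *; st()"
```

```text
7.2 tcp [ 623.9 -115.    81.7] q [ 0.     1.    -0.008  0.001] F [ 1.1 -0.8  5.4] op -0.1 j [ 0.1   0.77  0.08  1.64 -0.08  0.73 -1.37]
 tool axes rows x,y,z: [[1.0, -0.016, 0.002], [-0.016, -1.0, 0.001], [0.002, -0.001, -1.0]]
```

>>> arm_command:
  increments:
    - {"rotation": [0,0,0],"linear": [0,0,0.05],"jaw": 0}
    - {"rotation": [0,0,0],"linear": [0,0,0.05],"jaw": 0}
    - {"rotation": [0,0,0],"linear": [0,0,0.05],"jaw": 0}
    - {"rotation": [0,0,0],"linear": [0,0,0.05],"jaw": 0}
    - {"rotation": [0,0,0],"linear": [0,0,0],"jaw": 0}
    - {"rotation": [0,0,0],"linear": [0,0,0],"jaw": 0}
    - {"rotation": [0,0,0],"linear": [0,0,0],"jaw": 0}
    - {"rotation": [0,0,0],"linear": [0,0,0],"jaw": 0}
    - {"rotation": [0,0,0],"linear": [0,0,0],"jaw": 0}
    - {"rotation": [0,0,0],"linear": [0,0,0],"jaw": 0}

```text
clock: 8.2
tool_pos: [624.2, -114.9, 79.8]
orientation: [0.0, 1.0, -0.008, 0.001]
contact_force: [4.7, -3.9, 4.6]
opening: -0.2
```

c gives with steady force, so it's the free one. I'll keep pressing it down.

>>> arm_command:
  increments:
    - {"rotation": [0,0,0],"linear": [0,0,0.1],"jaw": 0}
    - {"rotation": [0,0,0],"linear": [0,0,0.1],"jaw": 0}
    - {"rotation": [0,0,0],"linear": [0,0,0.1],"jaw": 0}
    - {"rotation": [0,0,0],"linear": [0,0,0.1],"jaw": 0}
    - {"rotation": [0,0,0],"linear": [0,0,0.1],"jaw": 0}
    - {"rotation": [0,0,0],"linear": [0,0,0.1],"jaw": 0}
    - {"rotation": [0,0,0],"linear": [0,0,0],"jaw": 0}
    - {"rotation": [0,0,0],"linear": [0,0,0],"jaw": 0}
    - {"rotation": [0,0,0],"linear": [0,0,0],"jaw": 0}
    - {"rotation": [0,0,0],"linear": [0,0,0],"jaw": 0}

```text
clock: 9.2
tool_pos: [624.5, -114.9, 73.6]
orientation: [0.0, 1.0, -0.008, 0.002]
contact_force: [5.4, -2.2, 2.7]
opening: 0.3
```

Run:
```python
from h import *; st()
for n in ("side",):
    im=capture(n); s=monitor.sense()['tool_pos']
    c=proj(n,s)[0].astype(int)
    x,y=max(c[0]-70,0),max(c[1]-50,0); cv2.imwrite(f'pics/{n}2.png',cv2.resize(im[y:y+100,x:x+140],None,fx=5,fy=5,interpolation=cv2.INTER_CUBIC)); print(x,y)
```

```text
9.2 tcp [ 624.5 -114.9   73.6] q [ 0.     1.    -0.008  0.002] F [ 5.4 -2.2  2.7] op 0.3 j [ 0.1   0.78  0.08  1.64 -0.09  0.72 -1.37]
 tool axes rows x,y,z: [[1.0, -0.016, 0.003], [-0.016, -1.0, 0.001], [0.003, -0.001, -1.0]]
240 123
```

View pics/side2.png

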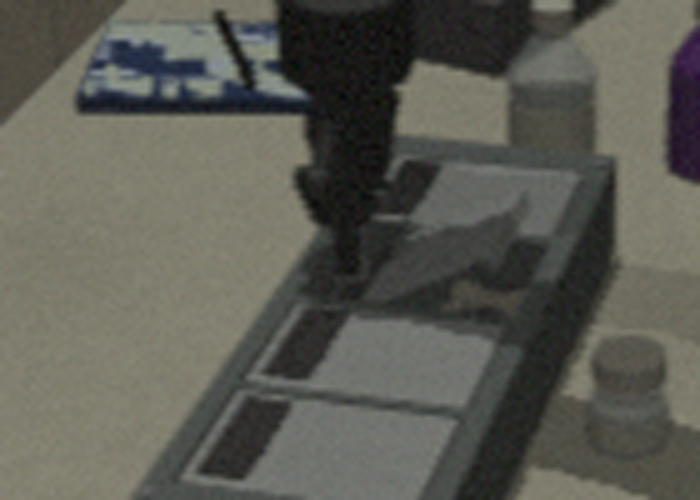

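The picture shows cover c rocked, with its raised long edge near zoom (525,200); d, b and a are level. I'll press it a little further.

>>> arm_command:
  increments:
    - {"rotation": [0,0,0],"linear": [0,0,0.1],"jaw": 0}
    - {"rotation": [0,0,0],"linear": [0,0,0.1],"jaw": 0}
    - {"rotation": [0,0,0],"linear": [0,0,0.1],"jaw": 0}
    - {"rotation": [0,0,0],"linear": [0,0,0.1],"jaw": 0}
    - {"rotation": [0,0,0],"linear": [0,0,0.1],"jaw": 0}
    - {"rotation": [0,0,0],"linear": [0,0,0.1],"jaw": 0}
    - {"rotation": [0,0,0],"linear": [0,0,0],"jaw": 0}
    - {"rotation": [0,0,0],"linear": [0,0,0],"jaw": 0}
    - {"rotation": [0,0,0],"linear": [0,0,0],"jaw": 0}
    - {"rotation": [0,0,0],"linear": [0,0,0],"jaw": 0}

```text
clock: 10.25
tool_pos: [622.9, -114.9, 67.0]
orientation: [0.0, 1.0, -0.008, -0.0]
contact_force: [4.4, -2.8, 2.3]
opening: 0.1
```

>>> arm_command:
  increments:
    - {"rotation": [0,0,0],"linear": [0,0,-1],"jaw": 0}
    - {"rotation": [0,0,0],"linear": [0,0,-2.5],"jaw": 0}
    - {"rotation": [0,0,0],"linear": [0,0,-3],"jaw": 0}
    - {"rotation": [0,0,0],"linear": [0,0,-3],"jaw": 0}
    - {"rotation": [0,0,0],"linear": [0,0,-3],"jaw": 0}
    - {"rotation": [0,0,0],"linear": [0,0,-2],"jaw": 0}
    - {"rotation": [0,0,0],"linear": [-2.5,0,0],"jaw": 0}
    - {"rotation": [0,0,0],"linear": [-3,0,0],"jaw": 0}
    - {"rotation": [0,0,0],"linear": [-3,0,0],"jaw": 0}
    - {"rotation": [0,0,0],"linear": [-3,0,0],"jaw": 0}

```text
clock: 11.25
tool_pos: [503.6, -110.4, 210.9]
orientation: [-0.002, 1.0, -0.007, -0.004]
contact_force: [-0.5, -0.9, -0.0]
opening: -0.2
```

Run:
```python
from h import *; st()
im=capture("side"); x,y=240,110
cv2.imwrite(f'pics/side3.png',cv2.resize(im[y:y+110,x:x+140],None,fx=5,fy=5,interpolation=cv2.INTER_CUBIC))
pin=np.array([621.5-24,-115,62])
for th in (.5,.6,.7,.8,.9,1.0,1.1):
    c,s=np.cos(th),np.sin(th); e=pin+[-76*c+8*s,0,76*s+8*c]
    print(th,e.round(0),[((proj('side',e+[0,dy,0])[0]-[x,y])*5).round(0).tolist() for dy in(-45,45)])
```

```text
11.25 tcp [ 503.6 -110.4  210.9] q [-0.002  1.    -0.007 -0.004] F [-0.5 -0.9 -0. ] op -0.2 j [ 0.11  0.45  0.1   1.85 -0.06  0.85 -1.35]
 tool axes rows x,y,z: [[1.0, -0.015, -0.009], [-0.015, -1.0, -0.004], [-0.009, 0.004, -1.0]]
0.5 [ 535. -115.  105.] [[521.0, 249.0], [485.0, 319.0]]
0.6 [ 539. -115.  112.] [[513.0, 239.0], [477.0, 308.0]]
0.7 [ 545. -115.  117.] [[504.0, 229.0], [467.0, 298.0]]
0.8 [ 550. -115.  122.] [[495.0, 220.0], [457.0, 289.0]]
0.9 [ 557. -115.  127.] [[484.0, 212.0], [446.0, 280.0]]
1.0 [ 563. -115.  130.] [[473.0, 205.0], [434.0, 273.0]]
1.1 [ 570. -115.  133.] [[461.0, 199.0], [421.0, 266.0]]
```

View pics/side3.png

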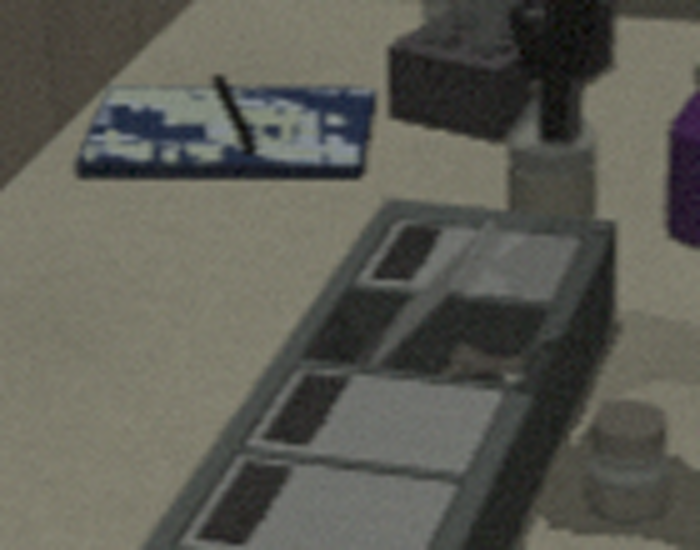

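Cover c stays at about 0.8 rad: its edge runs from zoom (490,222) to (455,288). The opening is clear below it. I'll come down in front of the raised edge.

>>> arm_command:
  increments:
    - {"rotation": [0,0,0],"linear": [0,0,1],"jaw": 0}
    - {"rotation": [0,0,0],"linear": [0,0.1,2],"jaw": 0}
    - {"rotation": [0,0,0],"linear": [0,0.1,2],"jaw": 0}
    - {"rotation": [0,0,0],"linear": [0,0,2],"jaw": 0}
    - {"rotation": [0,0,0],"linear": [0,0,1.5],"jaw": 0}
    - {"rotation": [0,0,0],"linear": [0,0,1],"jaw": 0}
    - {"rotation": [0,0,0],"linear": [0,0,0],"jaw": 0}
    - {"rotation": [0,0,0],"linear": [0,0,0],"jaw": 0}
    - {"rotation": [0,0,0],"linear": [0,0,0],"jaw": 0}
    - {"rotation": [0,0,0],"linear": [0,0,0],"jaw": 0}

```text
clock: 12.3
tool_pos: [508.6, -114.7, 118.0]
orientation: [0.0, 1.0, -0.008, 0.001]
contact_force: [0.2, 0.4, 0.1]
opening: 0.3
```

Run:
```python
from h import *; st()
im=capture("side"); x,y=240,110
cv2.imwrite(f'pics/side4.png',cv2.resize(im[y:y+110,x:x+140],None,fx=5,fy=5,interpolation=cv2.INTER_CUBIC))
```

```text
12.3 tcp [ 508.6 -114.7  118. ] q [ 0.     1.    -0.008  0.001] F [0.2 0.4 0.1] op 0.3 j [ 0.13  0.59  0.08  1.94 -0.08  0.62 -1.33]
 tool axes rows x,y,z: [[1.0, -0.016, 0.001], [-0.016, -1.0, 0.0], [0.001, -0.0, -1.0]]
```

View pics/side4.png

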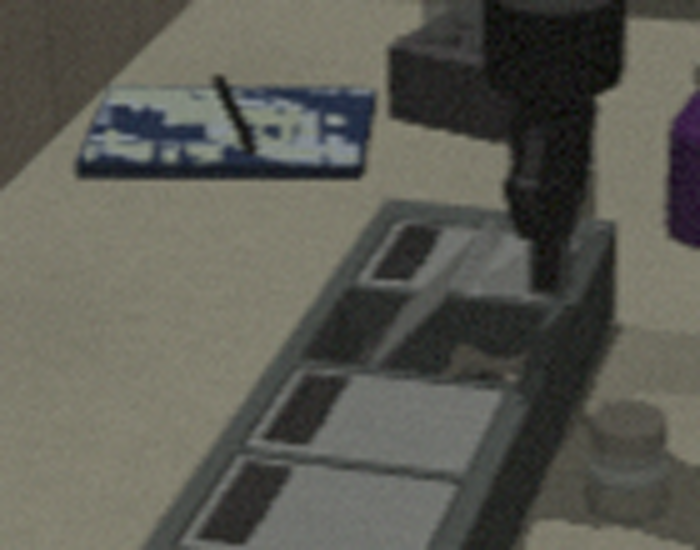

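>>> arm_command:
  increments:
    - {"rotation": [0,0,0],"linear": [0.5,0,0],"jaw": 0}
    - {"rotation": [0,0,0],"linear": [0.5,0,0],"jaw": 0}
    - {"rotation": [0,0,0],"linear": [0.5,0,0],"jaw": 0}
    - {"rotation": [0,0,0],"linear": [0.3,0,0],"jaw": 0}
    - {"rotation": [0,0,0],"linear": [0.2,0,0],"jaw": 0}
    - {"rotation": [0,0,0],"linear": [0.2,0,0],"jaw": 0}
    - {"rotation": [0,0,0],"linear": [0.2,0,0],"jaw": 0}
    - {"rotation": [0,0,0],"linear": [0.1,0,0],"jaw": 0}
    - {"rotation": [0,0,0],"linear": [0,0,0],"jaw": 0}
    - {"rotation": [0,0,0],"linear": [0,0,0],"jaw": 0}

```text
clock: 13.35
tool_pos: [533.0, -115.1, 117.3]
orientation: [-0.0, 1.0, -0.008, -0.0]
contact_force: [0.6, 0.5, 0.4]
opening: -0.0
```

>>> arm_command:
  increments:
    - {"rotation": [0,0,0],"linear": [0.15,0,0],"jaw": 0}
    - {"rotation": [0,0,0],"linear": [0.15,0,0],"jaw": 0}
    - {"rotation": [0,0,0],"linear": [0.15,0,0],"jaw": 0}
    - {"rotation": [0,0,0],"linear": [0.15,0,0],"jaw": 0}
    - {"rotation": [0,0,0],"linear": [0.15,0,-0.1],"jaw": 0}
    - {"rotation": [0,0,0],"linear": [0.15,0,-0.1],"jaw": 0}
    - {"rotation": [0,0,0],"linear": [0,0,0],"jaw": 0}
    - {"rotation": [0,0,0],"linear": [0,0,0],"jaw": 0}
    - {"rotation": [0,0,0],"linear": [0,0,0],"jaw": 0}
    - {"rotation": [0,0,0],"linear": [0,0,0],"jaw": 0}

```text
clock: 14.35
tool_pos: [542.3, -115.3, 119.3]
orientation: [0.0, 1.0, -0.008, 0.0]
contact_force: [-2.8, -0.2, 2.4]
opening: 0.2
```

Run:
```python
from h import *; st()
im=capture("side"); x,y=240,110
cv2.imwrite(f'pics/side5.png',cv2.resize(im[y:y+110,x:x+140],None,fx=5,fy=5,interpolation=cv2.INTER_CUBIC))
```

```text
14.35 tcp [ 542.3 -115.3  119.3] q [ 0.     1.    -0.008  0.   ] F [-2.8 -0.2  2.4] op 0.2 j [ 0.12  0.63  0.08  1.85 -0.08  0.67 -1.34]
 tool axes rows x,y,z: [[1.0, -0.016, 0.0], [-0.016, -1.0, 0.0], [0.0, -0.0, -1.0]]
```

View pics/side5.png

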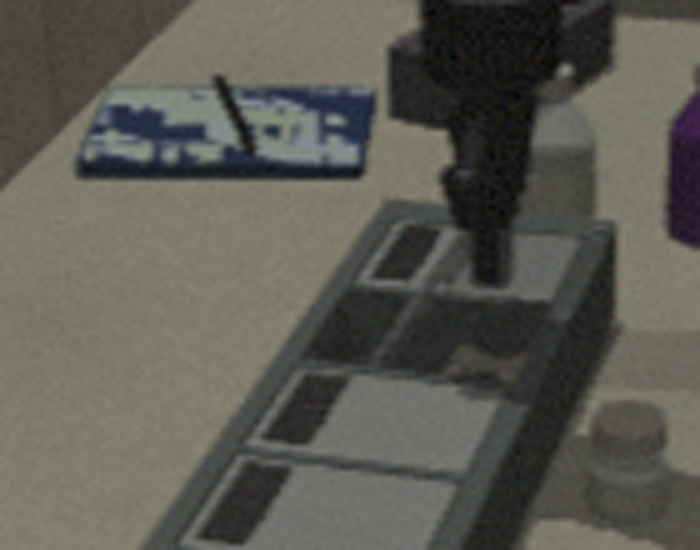

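Contact at 3.7 N, with the cover now near 1.0 rad. I'll follow the arc.

>>> arm_command:
  increments:
    - {"rotation": [0,0,0],"linear": [0.4,0,-0.25],"jaw": 0}
    - {"rotation": [0,0,0],"linear": [0.4,0,-0.2],"jaw": 0}
    - {"rotation": [0,0,0],"linear": [0.4,0,-0.2],"jaw": 0}
    - {"rotation": [0,0,0],"linear": [0.4,0,-0.15],"jaw": 0}
    - {"rotation": [0,0,0],"linear": [0.4,0,-0.15],"jaw": 0}
    - {"rotation": [0,0,0],"linear": [0.4,0,-0.1],"jaw": 0}
    - {"rotation": [0,0,0],"linear": [0.4,0,-0.1],"jaw": 0}
    - {"rotation": [0,0,0],"linear": [0.2,0,-0.05],"jaw": 0}
    - {"rotation": [0,0,0],"linear": [0,0,0],"jaw": 0}
    - {"rotation": [0,0,0],"linear": [0,0,0],"jaw": 0}

```text
clock: 15.4
tool_pos: [572.5, -115.5, 131.3]
orientation: [-0.0, 1.0, -0.008, 0.0]
contact_force: [0.6, -0.3, 0.3]
opening: 0.0
```

Run:
```python
from h import *; st()
im=capture("side"); x,y=240,110
cv2.imwrite(f'pics/side6.png',cv2.resize(im[y:y+110,x:x+140],None,fx=5,fy=5,interpolation=cv2.INTER_CUBIC))
```

```text
15.4 tcp [ 572.5 -115.5  131.3] q [-0.     1.    -0.008  0.   ] F [ 0.6 -0.3  0.3] op 0.0 j [ 0.11  0.64  0.09  1.75 -0.08  0.75 -1.35]
 tool axes rows x,y,z: [[1.0, -0.016, 0.001], [-0.016, -1.0, -0.0], [0.001, 0.0, -1.0]]
```

View pics/side6.png

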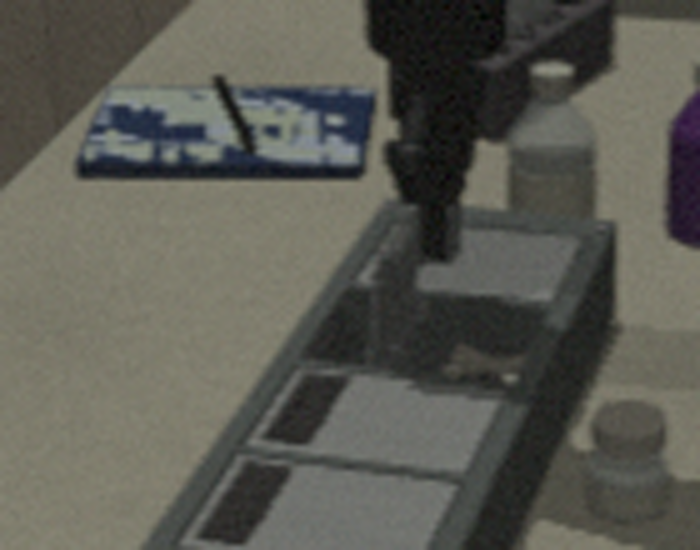

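>>> arm_command:
  increments:
    - {"rotation": [0,0,0],"linear": [0.15,0,-0.03],"jaw": 0}
    - {"rotation": [0,0,0],"linear": [0.15,0,-0.03],"jaw": 0}
    - {"rotation": [0,0,0],"linear": [0.15,0,-0.02],"jaw": 0}
    - {"rotation": [0,0,0],"linear": [0.15,0,0],"jaw": 0}
    - {"rotation": [0,0,0],"linear": [0.15,0,0],"jaw": 0}
    - {"rotation": [0,0,0],"linear": [0.1,0,0],"jaw": 0}
    - {"rotation": [0,0,0],"linear": [0.1,0,0],"jaw": 0}
    - {"rotation": [0,0,0],"linear": [0,0,0],"jaw": 0}
    - {"rotation": [0,0,0],"linear": [0,0,0],"jaw": 0}
    - {"rotation": [0,0,0],"linear": [0,0,0],"jaw": 0}

```text
clock: 16.45
tool_pos: [581.9, -116.0, 132.2]
orientation: [0.0, 1.0, -0.008, 0.0]
contact_force: [0.2, 0.2, 0.6]
opening: 0.3
```

Run:
```python
from h import *; st()
im=capture("side"); x,y=240,110
cv2.imwrite(f'pics/side7.png',cv2.resize(im[y:y+110,x:x+140],None,fx=5,fy=5,interpolation=cv2.INTER_CUBIC))
```

```text
16.45 tcp [ 581.9 -116.   132.2] q [ 0.     1.    -0.008  0.   ] F [0.2 0.2 0.6] op 0.3 j [ 0.1   0.66  0.09  1.72 -0.08  0.77 -1.36]
 tool axes rows x,y,z: [[1.0, -0.016, 0.001], [-0.016, -1.0, 0.0], [0.001, -0.0, -1.0]]
```

View pics/side7.png

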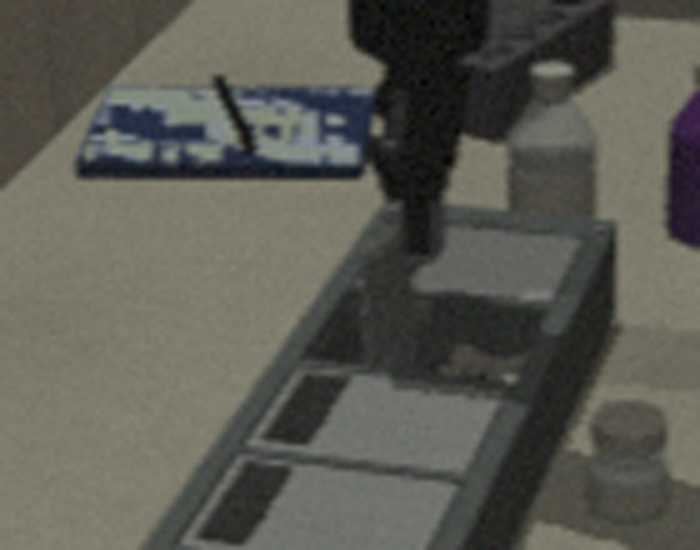

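>>> arm_command:
  increments:
    - {"rotation": [0,0,0],"linear": [0.1,0,0],"jaw": 0}
    - {"rotation": [0,0,0],"linear": [0.1,0,0],"jaw": 0}
    - {"rotation": [0,0,0],"linear": [0.1,0,0],"jaw": 0}
    - {"rotation": [0,0,0],"linear": [0.1,0,0],"jaw": 0}
    - {"rotation": [0,0,0],"linear": [0.1,0,0],"jaw": 0}
    - {"rotation": [0,0,0],"linear": [0,0,0],"jaw": 0}
    - {"rotation": [0,0,0],"linear": [0,0,0],"jaw": 0}
    - {"rotation": [0,0,0],"linear": [0,0,0],"jaw": 0}
    - {"rotation": [0,0,0],"linear": [0,0,0],"jaw": 0}
    - {"rotation": [0,0,0],"linear": [0,0,0],"jaw": 0}

```text
clock: 17.5
tool_pos: [583.8, -116.0, 132.0]
orientation: [-0.0, 1.0, -0.008, -0.003]
contact_force: [-6.4, 0.3, 4.6]
opening: 0.3
```

Run:
```python
from h import *; st()
```

```text
17.5 tcp [ 583.8 -116.   132. ] q [-0.     1.    -0.008 -0.003] F [-6.4  0.3  4.6] op 0.3 j [ 0.1   0.66  0.09  1.71 -0.08  0.78 -1.36]
 tool axes rows x,y,z: [[1.0, -0.017, -0.006], [-0.017, -1.0, -0.001], [-0.006, 0.001, -1.0]]
```

6.4 N with no further travel means the stop is reached. I'll back straight off towards the robot and then up.

>>> arm_command:
  increments:
    - {"rotation": [0,0,0],"linear": [-0.3,0,0],"jaw": 0}
    - {"rotation": [0,0,0],"linear": [-0.5,0,0],"jaw": 0}
    - {"rotation": [0,0,0],"linear": [-1.5,0,0],"jaw": 0}
    - {"rotation": [0,0,0],"linear": [-2.5,0,0],"jaw": 0}
    - {"rotation": [0,0,0],"linear": [-2.5,0,0],"jaw": 0}
    - {"rotation": [0,0,0],"linear": [-1.5,0,-1.5],"jaw": 0}
    - {"rotation": [0,0,0],"linear": [0,0,-2.5],"jaw": 0}
    - {"rotation": [0,0,0],"linear": [0,0,-3],"jaw": 0}
    - {"rotation": [0,0,0],"linear": [0,0,-2.5],"jaw": 0}
    - {"rotation": [0,0,0],"linear": [0,0,0],"jaw": 0}

```text
clock: 18.5
tool_pos: [501.6, -115.1, 230.8]
orientation: [0.001, 1.0, -0.008, 0.005]
contact_force: [0.8, -0.1, 0.1]
opening: -0.4
```

Run:
```python
from h import *; st()
im=capture("side"); x,y=240,110
cv2.imwrite(f'pics/side8.png',cv2.resize(im[y:y+110,x:x+140],None,fx=5,fy=5,interpolation=cv2.INTER_CUBIC))
im=capture("top"); cv2.imwrite(f'pics/top8.png',cv2.resize(im[150:250,260:480],None,fx=3.5,fy=3.5,interpolation=cv2.INTER_CUBIC))
pin=np.array([621.5-24,-115,62])
for th in (1.4,1.5,1.57,1.6):
    c,s=np.cos(th),np.sin(th); e=pin+[-76*c+8*s,0,76*s+8*c]; b=pin+[-76*c-4*s,0,76*s-4*c]
    print(th,[((proj('side',q+[0,dy,0])[0]-[x,y])*5).round(0).tolist() for q in (e,b) for dy in(-45,45)])
```

```text
18.5 tcp [ 501.6 -115.1  230.8] q [ 0.001  1.    -0.008  0.005] F [ 0.8 -0.1  0.1] op -0.4 j [ 0.11  0.42  0.1   1.84 -0.06  0.87 -1.35]
 tool axes rows x,y,z: [[1.0, -0.016, 0.01], [-0.016, -1.0, 0.002], [0.01, -0.002, -1.0]]
1.4 [[423.0, 188.0], [381.0, 254.0], [443.0, 193.0], [402.0, 260.0]]
1.5 [[410.0, 187.0], [368.0, 253.0], [430.0, 190.0], [389.0, 256.0]]
1.57 [[401.0, 186.0], [358.0, 252.0], [422.0, 188.0], [380.0, 255.0]]
1.6 [[398.0, 186.0], [354.0, 252.0], [418.0, 188.0], [375.0, 254.0]]
```

View pics/side8.png

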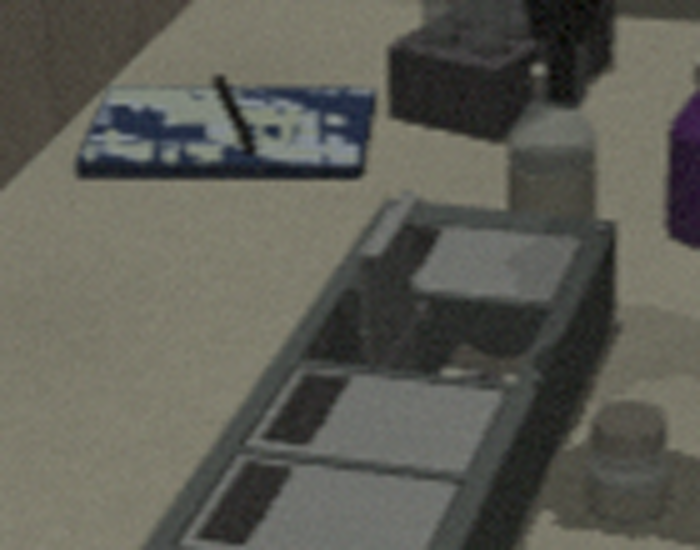

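View pics/top8.png

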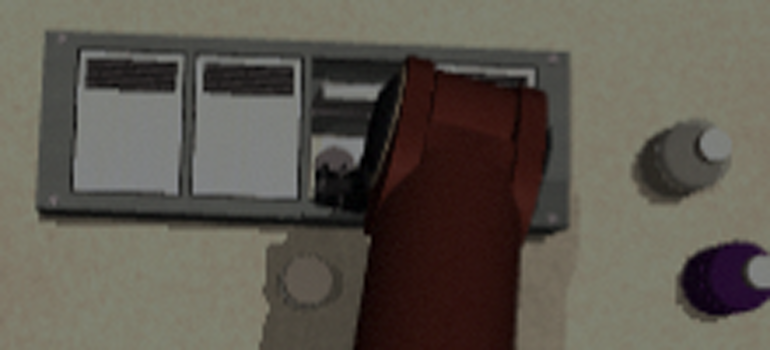

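The lip of cover c spans zoom (360–412, 195–255) in the side view, which matches 1.57–1.6 rad. The pot and bottle are where they were, and the hand is clear.

```bash
python3 -c "
from plant import finish_job; print(finish_job())"
```

```text
the job is handed in; nothing more can be done
None
```

Cover c, third from the left, was the unlatched one. It now stands upright against its stop, and the hand is clear of everything.

- **Finding the cover:** I pressed from the right, first cover d and then cover c. Cover d held firm at 12 N with only about 0.3 mm more travel, so it is latched. Cover c sank steadily at about 5 N or less. I did not need to press a or b.
- **Opening it:** I rocked c to about 0.8 rad with the shut fingertips on its strip. Then I pushed its raised long end along the arc until the force reached 6.4 N in x (about 8 N in total) with no further travel. I backed straight off and raised the hand.
- **Last checks:** After I backed off, the side picture shows c's lip where a cover at 1.57–1.6 rad should be. The pot and bottle are where they were, and the wrist force is near zero at 18.5 s. In the last top view the arm hid part of c and d. I did not look at the sample tubes again, but the arm never came near them.

No check failed. Two readings were odd: the force read near zero at two pauses during the final push, and a sideways force of up to 4 N showed while pressing c. d took 12 N because I pressed twice to be sure it was latched, which is a firmer touch than needed.

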